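# Sort loaded and empty eyepiece canisters by feel

### The job

The closed canisters on the mat all look alike, but some have an eyepiece inside and some are empty: you can only tell by lifting them. Pull the chest's drawer out to its stop, stand every loaded canister upright in a well of the foam, one per well, and put every empty one in the open bin; then push the drawer fully shut. Leave the light box and the eyepieces and brass rings on it alone.

Things in the scene. Friction and masses are not known exactly. Their poses are not given: they have to be found in the camera images.
- chest: low plywood drawer chest, fixed, 235 deep (x), 320 wide (y), 135 high; origin at the middle of the lower edge of its front; its x axis points from its front into its depth, and the drawer slides out along its -x
- drawer (a joint): how far the chest's only drawer is pushed in, in m: 0 fully out at its outer stop, 0.215 fully shut. It starts partly open. Tray 288 wide, front panel 310 wide, 14 thick. It slides stiffly (about 2 N plus drag of 8 N per m/s) and stays where it is left
- handle (a point): centre of the drawer's steel bar handle: a bar of diameter 10, 120 long along the chest's y, 42 in front of the drawer's front face, 100 above the table; free gap of 37 between bar and front face; the chest's top is 35 above it. Moves with the drawer
- well0 (a point): centre of the floor of a round well, diameter 64, 26 deep, in the drawer's foam insert; moves with the drawer. Two rows of three wells, 80 apart front to rear, 90 sideways; this one: right-hand (from the robot), row next to the front panel. Floor 24 above the table; foam top 26 above the floor, side walls 35, front panel's top edge 90; panel's inner face 54 from the first row's centre line
- well1 (a point): floor centre of another such well: middle well of the front row
- well2 (a point): floor centre of another such well: left-hand well of the front row
- well3 (a point): floor centre of another such well: right-hand well of the rear row
- well4 (a point): floor centre of another such well: middle well of the rear row
- well5 (a point): floor centre of another such well: left-hand well of the rear row
- can_a: one of the closed eyepiece canisters: opaque grey plastic cylinder with a ribbed black screw cap (not to be opened), diameter 56, height 70, most of its weight low down, standing upright; origin at the centre of its underside, z up along its axis. All canisters look the same; empty it weighs 40 to 65 g, with an eyepiece packed inside 250 to 380 g. At first on the grey mat.
- can_b: one of the closed eyepiece canisters: opaque grey plastic cylinder with a ribbed black screw cap (not to be opened), diameter 56, height 70, most of its weight low down, standing upright; origin at the centre of its underside, z up along its axis. All canisters look the same; empty it weighs 40 to 65 g, with an eyepiece packed inside 250 to 380 g. At first on the grey mat.
- can_c: one of the closed eyepiece canisters: opaque grey plastic cylinder with a ribbed black screw cap (not to be opened), diameter 56, height 70, most of its weight low down, standing upright; origin at the centre of its underside, z up along its axis. All canisters look the same; empty it weighs 40 to 65 g, with an eyepiece packed inside 250 to 380 g. At first on the grey mat.
- can_d: one of the closed eyepiece canisters: opaque grey plastic cylinder with a ribbed black screw cap (not to be opened), diameter 56, height 70, most of its weight low down, standing upright; origin at the centre of its underside, z up along its axis. All canisters look the same; empty it weighs 40 to 65 g, with an eyepiece packed inside 250 to 380 g. At first on the grey mat.
- can_e: one of the closed eyepiece canisters: opaque grey plastic cylinder with a ribbed black screw cap (not to be opened), diameter 56, height 70, most of its weight low down, standing upright; origin at the centre of its underside, z up along its axis. All canisters look the same; empty it weighs 40 to 65 g, with an eyepiece packed inside 250 to 380 g. At first on the grey mat.
- can_f: one of the closed eyepiece canisters: opaque grey plastic cylinder with a ribbed black screw cap (not to be opened), diameter 56, height 70, most of its weight low down, standing upright; origin at the centre of its underside, z up along its axis. All canisters look the same; empty it weighs 40 to 65 g, with an eyepiece packed inside 250 to 380 g. At first on the grey mat.
- mat: thin grey mat, fixed, 320 (x) by 210 (y), 2 thick; origin at the centre of its underside. Canisters stand on it, in up to three rows of two, about 100 apart
- bin: open white plastic bin for empty canisters, fixed, 270 (x) by 150 (y), 60 high, walls and floor 4 thick; origin at the centre of its underside. Empties may stand or lie in it
- lightbox: grey plastic light box with a white top and a rocker switch on its side, fixed, 220 (x) by 150 (y), 54 high, to the left of the chest; origin at the centre of its underside. Not part of the job
- ortho: cream vintage orthoscopic eyepiece, diameter 41, height 56, standing on the light box; leave alone
- longeye: matte black long eye-relief eyepiece, diameter 54, height 100, standing on the light box; leave alone
- bushing: brass reducer bushing, a tube of outer diameter 51, height 30, on the light box; leave alone
- compring: knurled brass compression ring, outer diameter 46, height 12, on the light box; leave alone
There are look-alikes about, which are no part of the job. Leave any red or turquoise look-alike of the can_d alone.

How it is judged:
By the outcome, as a careful person would: the job done as asked, in the order asked, and still so for the second after the job is handed in, with the robot touching nothing.
Of can_a, can_b, can_c, can_d, can_e, can_f only 4 to 6 are there at a start; the rules pass over those that are not, and their reading is None.
At some moment in a run one of can_a, can_b, can_c, can_d, can_e, can_f may be knocked a few centimetres aside while the robot is not near it.
It also fails if it takes over 210 s, if anything falls off the work surface, if the arm or the gripper's body presses on something with over 40 N, if the wrist force passes 120 N, or if a joint passes its speed limit or range.

### The arm

A 6-joint arm with a two-finger parallel gripper is mounted at the origin on the work surface. World frame = base frame: x ahead of the robot, y to its left, z up, the work surface at z = 0. Lengths are in m, angles in rad, forces in N, time in s.
With the tool pointing down it reaches from about 0.35 to 0.925 m from the base axis. Payload 6.4 kg.
Tool frame: the origin (TCP) lies between the finger pads; the fingertips stand 17 mm ahead of it and the grasp point (between the pads) lies 2 mm behind it (manip.tcp_to_tips is the distance from the TCP to the fingertips, in m); z points along the fingers, y is the line along which they close (so a half turn about z gives the same grasp; the last joint's range is limited). The gripper opens to 94 mm and grips with 3 to 60 N. Pads are 16 mm wide; open, the fingers measure 119 mm over their backs; the gripper's body (75 mm by 177 mm) begins 78 mm behind the grasp point.
Start: joints at [1.052, 0.245, 1.558, -0, 1.339, -0.174], TCP at [0.22, 0.612, 0.222] pointing down, gripper open.
Joint ranges: [-3.13, 3.13], [-1.02, 2.26], [0.13, 2.54], [-0.95, 4.09], [0.21, 2.88], [-2.74, 2.74]. Speed limits (rad/s): [2.57, 2.57, 3.14, 3.14, 3.14, 3.14].

### API

Orientations are given as a rotation vector (axis times angle).
In Python, from plant import manip gives the robot as it stands. The module is installed in compiled form; this text tells all that it offers. Calls block until the motion is done:
- manip.movep(position, orientation): joint-space move of the TCP to a pose.
- manip.move_linear(position, max_speed=0.15, rot=None, force_limit=None): straight line of the TCP; rot=None keeps the orientation; max_speed is the mean speed in m/s. With force_limit (N) it stops when the force on the tool has changed by that much, and returns True; else False.
- manip.set_joints(angles): joint-space move.
- manip.command_gripper(opening): opening from 0.0 (shut) to 1.0 (fully open); the grip force is fixed at half the most; returns when the fingers have stopped.
- manip.sleep(seconds).
- manip.solve_ik(position, orientation): joint angles nearest the present ones, or None.
- manip.capture(name): name is "side" or "top" or "wrist"; returns (picture, depth): 420x560x3 uint8, red, green, blue; 420x560 float32, m along the optical axis (not along the pixel's ray), 0 where there is no reading.
- manip.calibration(name): a dict with "vfov" (degrees; the focal length in pixels is half the picture's height over the tangent of half this angle, whatever the lens; pixels are square), "cx", "cy" (the principal point, pixels), "origin" and "rotation" of the camera in the world; the wrist camera has in their place "T_tool_cam" (4x4, takes a point from camera to tool coordinates, whose origin is the TCP and whose axes are the flange's). Camera axes: x right, y up, looking along -z (the intrinsics and any distortion apply to the point x, -y, -z); pixel columns grow to the right and rows downward; lengths in m; the calibration is good to about 2 mm. A picture is of the moment at which its call begins: read the wrist's pose just before it. calibration takes no time and is no camera call.
A pose or a line that the arm cannot do raises manip.IKError and nothing moves.
- manip.close_job(): hands the job in; it is judged then, once.
Readings, each from a call of its own:
- manip.current_time_s(): time.
- manip.current_q(): joint angles.
- manip.current_qvel(): joint speeds.
- manip.current_effort(): joint torques, N m.
- manip.current_tool_pos(): TCP position.
- manip.current_orientation(): TCP orientation.
- manip.current_contact_force(): force on the tool from outside, world axes, zero at the start.
- manip.current_wrist_torque(): the same for the moment, N m.
- manip.current_width(): opening from 0.0 (shut) to 1.0 (fully open).
- manip.current_grasp_force(): force on a finger pad.
Only numpy, scipy, OpenCV 4.12 (cv2) and the standard library are available. Lean on these libraries where they do the work, as an engineer would, in place of code of your own. Each camera call takes 0.05 s, during which the arm holds its last target. There are 200 camera calls.

## Working session

There is one attempt and no reset: what is moved stays moved. The work goes in short steps, each a Python script; the robot and the scene stay as the last script left them, time stands still between calls to the robot, and variables do not carry over. Pictures are saved under pics/ and viewed, at most 14 in all, crops included, and the job is handed in when it is done.

```bash
mkdir -p pics; ls; python3 - <<'E'
from plant import manip
import cv2,numpy as np
for n in("top","side"):
    p,d=manip.capture(n); cv2.imwrite(f"pics/{n}0.png",p[:,:,::-1]); np.save(f"pics/{n}0.npy",d)
    print(n,manip.calibration(n),d.min(),d.max())
print(manip.calibration("wrist"),manip.current_time_s(),manip.current_orientation())
E
```

```text
pics
top {'vfov': 55.23477556602598, 'cx': 287.61880569940877, 'cy': 215.91147327986417, 'origin': array([0.38846022, 0.07309382, 1.21824727]), 'rotation': array([ 0.1250357 , -0.11231739, -1.56451133])} 0.0 2.1478705
side {'vfov': 55.91529275660364, 'cx': 289.0734665444579, 'cy': 205.46444416307446, 'origin': array([0.12544761, 0.78309642, 0.89493519]), 'rotation': array([ 0.29014193, -1.03180141, -2.41505035])} 0.0 3.3012543
{'vfov': 61.78597388904941, 'cx': 282.93327422127123, 'cy': 217.1620831670585, 'T_tool_cam': array([[-4.96132415e-04,  9.65843100e-01,  2.59127112e-01,
         7.43435549e-02],
       [ 9.99999608e-01,  2.89022262e-04,  8.37357625e-04,
         1.84626601e-04],
       [ 7.33862580e-04,  2.59127426e-01, -9.65842864e-01,
        -1.61839567e-01],
       [ 0.00000000e+00,  0.00000000e+00,  0.00000000e+00,
         1.00000000e+00]])} 0.1 [-5.38774938e-01 -3.09449731e+00  2.50957223e-03]
```

View pics/top0.png

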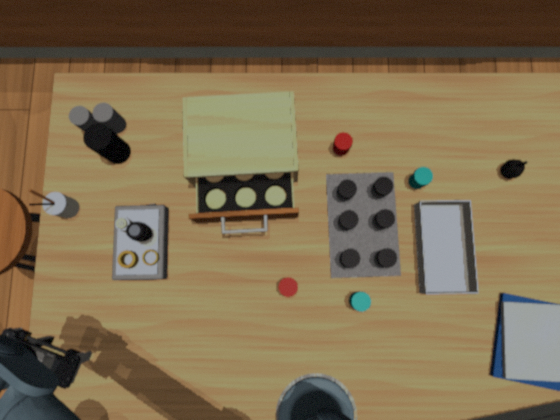

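View pics/side0.png

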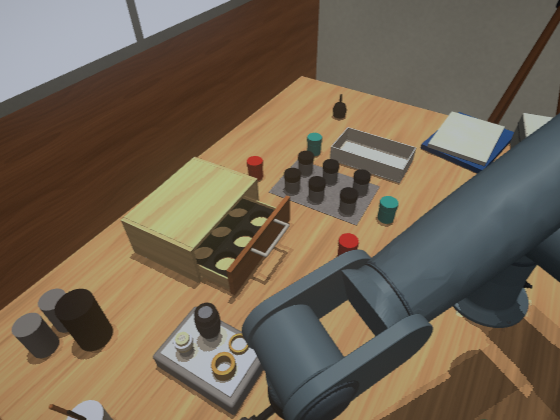

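The top view (up = +x, left = +y) shows six black-capped canisters on the mat at (347,189), (382,187), (347,220), (384,219), (349,259) and (386,258). The bin is at (446,247) and the chest top at (240,135). The half-open drawer shows its front wells, and its handle is at (244,230). There are red and turquoise look-alikes around the mat.

```bash
cat > h.py <<'E'
import numpy as np,cv2
from plant import manip
from scipy.spatial.transform import Rotation as R
def cam(n):
    c=manip.calibration(n); f=210/np.tan(np.radians(c["vfov"]/2))
    if n=="wrist":
        T=np.eye(4);T[:3,:3]=R.from_rotvec(manip.current_orientation()).as_matrix();T[:3,3]=manip.current_tool_pos()
        T=T@c["T_tool_cam"]; return f,c["cx"],c["cy"],T[:3,:3],T[:3,3]
    return f,c["cx"],c["cy"],R.from_rotvec(c["rotation"]).as_matrix(),np.array(c["origin"])
def cloud(n,save=None):
    k=cam(n); p,d=manip.capture(n)
    if save: cv2.imwrite(save,p[:,:,::-1])
    v,u=np.mgrid[:420,:560]; f,cx,cy,M,o=k
    P=np.stack([(u-cx)/f*d,-(v-cy)/f*d,-d],-1)@M.T+o
    P[d<=0]=np.nan
    return p,P,k
def ray(k,u,v,z):
    f,cx,cy,M,o=k; r=M@np.array([(u-cx)/f,-(v-cy)/f,-1]); return o+r*(z-o[2])/r[2]
def blobs(m,amin=60):
    n,l,s,c=cv2.connectedComponentsWithStats(m.astype(np.uint8))
    return [(l==i,s[i,4],c[i]) for i in range(1,n) if s[i,4]>=amin]
def rect(P,m):
    (c,s,a)=cv2.minAreaRect(P[m][:,:2].astype(np.float32)); return np.round(c,4),np.round(s,4),round(a,2)
E
python3 - <<'E'
from h import *
p,P,k=cloud("top"); z=P[...,2]
hsv=cv2.cvtColor(p,cv2.COLOR_RGB2HSV)
print("table z",np.nanmedian(z[320:370,150:250]),np.nanstd(z[320:370,150:250]))
for m,a,c in blobs((z>.06)&(z<.09)&(hsv[...,2]<70),60):
    print("can",c.round(1),a,np.nanmedian(z[m]).round(4),ray(k,*c,.072).round(4), P[m].mean(0).round(4))
for m,a,c in blobs((z>.12)&(z<.15),300): print("chest",c,a,rect(P,m),np.nanmedian(z[m]))
for m,a,c in blobs((z>.075)&(z<.105),40): print("80-105",c.round(),a,rect(P,m),np.nanmedian(z[m]).round(4))
m=np.zeros(z.shape,bool);m[190:305,408:485]=1
m&=(z>.045)&(z<.07); print("bin",rect(P,m))
g=np.zeros(z.shape,bool);g[165:280,320:405]=1
g&=(z<.012)&(hsv[...,1]<70); print("mat",rect(P,g),z[g].mean())
E
```

```text
table z 1.2180350487445146e-05 0.0023413990146950348
can [112.3 119.7] 103 0.0744 [0.8548 0.6112 0.072 ] [0.8537 0.6099 0.0747]
can [ 87.8 122.6] 85 0.0775 [0.8455 0.6846 0.072 ] [0.8436 0.682  0.0769]
can [115.2 150. ] 139 0.0756 [0.7601 0.5961 0.072 ] [0.759  0.5945 0.0753]
can [518.3 165.2] 63 0.0635 [ 0.7151 -0.5932  0.072 ] [ 0.7164 -0.5958  0.0675]
can [383.  185.5] 273 0.071 [ 0.6536 -0.1952  0.072 ] [ 0.6539 -0.1954  0.0709]
can [346.7 188.6] 268 0.0713 [ 0.6441 -0.0894  0.072 ] [ 0.6444 -0.0895  0.071 ]
can [348.2 219.1] 271 0.0715 [ 0.5541 -0.0919  0.072 ] [ 0.5542 -0.092   0.0713]
can [384.6 218.3] 273 0.0712 [ 0.5568 -0.1966  0.072 ] [ 0.557  -0.1968  0.071 ]
can [242.8 216.7] 66 0.0752 [0.5606 0.2122 0.072 ] [0.5601 0.2118 0.075 ]
can [349.8 257.8] 282 0.0717 [ 0.4431 -0.0942  0.072 ] [ 0.4431 -0.0943  0.0715]
can [386.5 257.4] 288 0.0715 [ 0.4447 -0.1983  0.072 ] [ 0.4447 -0.1985  0.0713]
can [313.6 402.6] 208 0.0746 [0.0541 0.0109 0.072 ] [0.0549 0.011  0.0747]
can [540.1 415.4] 189 0.0737 [ 0.0252 -0.5942  0.072 ] [ 0.026  -0.5928  0.0743]
chest [239.11437047 133.9882
[... 349 characters left out ...]
377, 0.0793]), 49.2) 0.0888
80-105 [ 54. 203.] 404 (array([0.5988, 0.7587]), array([0.0667, 0.0648]), 7.76) 0.0798
80-105 [244. 222.] 349 (array([0.5373, 0.2044]), array([0.0479, 0.3063]), 3.39) 0.1003
80-105 [123. 223.] 72 (array([0.5385, 0.5512]), array([0.0365, 0.039 ]), 67.46) 0.1008
80-105 [126. 258.] 180 (array([0.4389, 0.5389]), array([0.0482, 0.0514]), 0.62) 0.0829
80-105 [313. 404.] 200 (array([0.0477, 0.0097]), array([0.0404, 0.1228]), 10.6) 0.0896
80-105 [546. 417.] 137 (array([ 0.0273, -0.5948]), array([0.0056, 0.0976]), 12.16) 0.0875
bin (array([ 0.48  , -0.3799]), array([0.2702, 0.1531]), 0.99)
mat (array([ 0.5514, -0.1452]), array([0.3224, 0.2112]), 2.15) 0.0015733948714552418
```

```bash
cat >> h.py <<'E'
CY=np.radians(3.28); CX=np.array([np.cos(CY),np.sin(CY)]); CYV=np.array([-np.sin(CY),np.cos(CY)])
CO=np.array([.7911,.2206])-.1175*CX
def inchest(P): return np.stack([(P[...,:2]-CO)@CX,(P[...,:2]-CO)@CYV,P[...,2]],-1)
def fromchest(x,y): return CO+x*CX+y*CYV
def down(yaw):  # tool x at yaw; fingers close along yaw+90
    return (R.from_euler("z",yaw)*R.from_matrix(np.diag([1.,-1,-1]))).as_rotvec()
def best(pos,yaw):
    q=np.array(manip.current_q()); o=[]
    for y in(yaw,yaw+np.pi):
        s=manip.solve_ik(list(pos),list(down(y)))
        if s is not None: o.append((abs(np.array(s)-q).max(),y))
    return down(min(o)[1])
def go(pos,yaw): manip.movep(list(pos),list(best(pos,yaw)))
def lin(pos,v=.15,**k): return manip.move_linear(list(pos),max_speed=v,**k)
def handle_x():
    p,P,k=cloud("top"); C=inchest(P)
    m=(np.abs(C[...,1])<.05)&(C[...,2]>.088)&(C[...,2]<.115)&(C[...,0]<-.01)
    x=C[...,0][m]; h=x[x<x.min()+.016]; 
    m2=m&(C[...,0]<x.min()+.016)
    return np.median(h),np.median(C[...,2][m2]),len(h),x.min(),x.max()
E
python3 - <<'E'
from h import *
h=handle_x();print(h)
p,P,k=cloud("top");C=inchest(P);m=(C[...,2]>.085)&(C[...,2]<.115)&(C[...,0]<h[0]+.012)&(C[...,0]>h[0]-.03)&(abs(C[...,1])<.1)
print(C[m][:,1].min(),C[m][:,1].max(),m.sum())
m=(C[...,2]>.075)&(C[...,2]<.1)&(C[...,0]<-.02)&(C[...,0]>h[0]+.02)&(abs(C[...,1])<.17)
print("panel",C[m][:,0].min(),C[m][:,0].max(),C[m][:,1].min(),C[m][:,1].max())
for d in (-.3,h[0]):
  for y in (CY+np.pi/2,CY-np.pi/2):
    for z in (.1,.25):
      s=manip.solve_ik([*fromchest(d,0),z],list(down(y))); print(d,y,z,None if s is None else np.round(s,2))
E
```

```text
(np.float64(-0.15631141070262108), np.float64(0.10361697897757427), 127, np.float64(-0.1610227077976025), np.float64(-0.09960681927697027))
-0.06528665093748864 0.06433088985555682 181
panel -0.13215091991370317 -0.11295703593065062 -0.1547375480553457 0.15150116293152677
-0.3 1.6280431262603106 0.1 [ 0.21 -0.15  2.21 -0.    1.08  0.16]
-0.3 1.6280431262603106 0.25 [ 0.21 -0.35  2.08 -0.    1.41  0.16]
-0.3 -1.5135495273294826 0.1 None
-0.3 -1.5135495273294826 0.25 None
-0.15631141070262108 1.6280431262603106 0.1 [ 0.17  0.17  1.88 -0.    1.09  0.12]
-0.15631141070262108 1.6280431262603106 0.25 [ 0.17  0.    1.77 -0.    1.37  0.12]
-0.15631141070262108 -1.5135495273294826 0.1 None
-0.15631141070262108 -1.5135495273294826 0.25 None
```

```bash
python3 - <<'E'
from h import *
hx=-.156
p=fromchest(hx,0)
go([*p,.22],CY+np.pi/2); manip.command_gripper(.37)
print(lin([*p,.098],.1,force_limit=15), manip.current_tool_pos())
manip.command_gripper(0); print("w",manip.current_width()*94,manip.current_grasp_force(),manip.current_contact_force())
r=lin([*fromchest(hx-.14,0),.098],.06,force_limit=15)
t=np.array(manip.current_tool_pos()); print(r,inchest(t),manip.current_contact_force(),manip.current_time_s())
E
```

```text
False [0.51864834 0.20507636 0.09879392]
w 8.556499341790792 30.000129640102386 [ 1.15617919 -0.65122584 -0.15263987]
True [-2.70333425e-01 -1.97997112e-04  9.82353167e-02] [ 2.2008114  -0.12168621 -1.08613538] 6.7083
```

```bash
python3 - <<'E'
from h import *
manip.command_gripper(.37)
t=manip.current_tool_pos(); lin([t[0],t[1],.25],.2)
go([.40,-.1,.35],CY+np.pi/2)
go([.45,-.38,.35],CY+np.pi/2)
p,P,k=cloud("top","pics/top1.png"); C=inchest(P)
print(handle_x(),manip.current_contact_force(),manip.current_time_s())
hsv=cv2.cvtColor(p,cv2.COLOR_RGB2HSV)
m=(C[...,0]>-.22)&(C[...,0]<-.01)&(abs(C[...,1])<.14)&(C[...,2]>.01)&(C[...,2]<.036)
for b,a,c in blobs(m,40):
    w=ray(k,*c,.024); print(c.round(),a,np.nanmedian(C[b][:,2]).round(4),inchest(w).round(4))
print(p[198,244],p[180,230])
E
```

```text
(np.float64(-0.2710647087331573), np.float64(0.1032647805325343), 128, np.float64(-0.2758780460968974), np.float64(-0.21486394935705275)) [ 1.38547611  0.53819678 -0.29603354] 10.6167
[276. 206.] 335 0.0235 [-0.0777 -0.0899  0.024 ]
[215. 209.] 331 0.0238 [-0.0782  0.0924  0.024 ]
[245. 207.] 334 0.0238 [-0.078   0.0015  0.024 ]
[277. 233.] 350 0.0238 [-0.1591 -0.0902  0.024 ]
[246. 234.] 352 0.0239 [-0.159   0.0012  0.024 ]
[216. 236.] 350 0.0242 [-0.1592  0.0926  0.024 ]
[73 70 46] [116  96  67]
```

View pics/top1.png

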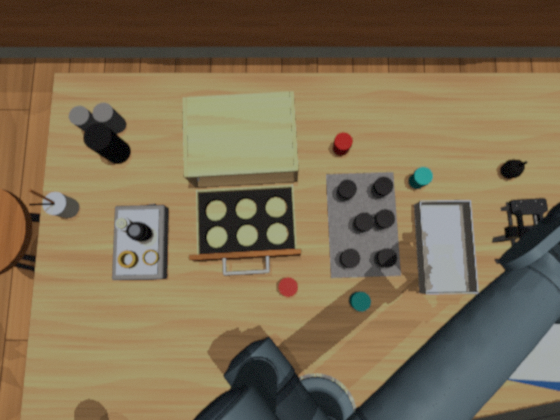

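The drawer is at its stop, with the handle at −0.271 and all six wells visible at (216–277, 206–236). One canister has been knocked to (363,222), almost touching the one at (384,219). I'll choose the finger direction by clearance.

```bash
cat >> h.py <<'E'
import json,os
WELLS=[fromchest(x,y) for x in(-.0805,-.1605) for y in(0,-.09,.09)]
BC=np.array([.480,-.380]);BA=np.radians(.99)
BX=np.array([np.cos(BA),np.sin(BA)]);BY=np.array([-np.sin(BA),np.cos(BA)])
SLOTS=[BC+x*BX+y*BY for y in(.034,-.034) for x in(-.078,0,.078)]
def cans(save=None):
    p,P,k=cloud("top",save); z=P[...,2]; v=cv2.cvtColor(p,cv2.COLOR_RGB2HSV)[...,2]
    m=(z>.06)&(z<.085)&(v<70)&(P[...,0]>.36)&(P[...,0]<.74)&(P[...,1]<-.0)&(P[...,1]>-.29)
    out=[]
    for b,a,c in blobs(m,120):
        pts=np.argwhere(b)[:,::-1].astype(np.float32); n=max(1,round(a/275))
        cs=[c] if n==1 else cv2.kmeans(pts,n,None,(3,50,.01),5,cv2.KMEANS_PP_CENTERS)[2]
        for q in cs: out.append((ray(k,*q,.071)[:2],a))
    return out
def st(): return json.load(open("st.json")) if os.path.exists("st.json") else {"w":0,"e":0}
def clr(c,yaw,others):
    d=np.array([-np.sin(yaw),np.cos(yaw)])*.045
    return min([np.linalg.norm(c+s*d-o) for s in(1,-1) for o in others]+[.06])
def step():
    L=cans(); C=[c for c,_ in L]
    if not C: return False
    sc=[]
    for i,c in enumerate(C):
        for dy in np.radians([0,15,-15,30,-30,45,-45]):
            y=np.pi/2+dy; sc.append((round(min(clr(c,y,C[:i]+C[i+1:]),.055),3),-abs(dy),i,y))
    s=max(sc); c=C[s[2]]; yaw=s[3]
    print("cans",[(x.round(3).tolist(),int(a)) for x,a in L],"pick",c.round(3),s[0],round(yaw,2))
    assert s[0]>.042
    go([*c,.2],yaw); manip.command_gripper(.8); manip.sleep(.2)
    f0=manip.current_contact_force()[2]
    if lin([*c,.056],.12,force_limit=8): print("BLOCKED",manip.current_tool_pos()); lin([*c,.2]); raise SystemExit
    manip.command_gripper(0); w=manip.current_width()*94
    lin([*c,.25],.15); manip.sleep(.3); df=manip.current_contact_force()[2]-f0
    print("width",round(w,1),"dF",np.round(df,2),"grip",manip.current_grasp_force())
    assert 52<w<60 and (abs(df)<1.3 or 1.9<abs(df)<4.5)
    S=st()
    if abs(df)>1.6: t=WELLS[S["w"]];zr=.080;yaw=CY;S["w"]+=1
    else: t=SLOTS[S["e"]];zr=.061;yaw=np.pi/2+BA;S["e"]+=1
    go([*t,.25],yaw); lin([*t,zr+.03],.15)
    b=lin([*t,zr],.06,force_limit=8); print("blocked" if b else "down",manip.current_tool_pos()[2],manip.current_contact_force()[2]-f0)
    assert not b or manip.current_tool_pos()[2]<zr+.008
    manip.command_gripper(.71); lin([*t,.25],.2); json.dump(S,open("st.json","w")); print(S,manip.current_time_s())
    return True
E
python3 -c "
from h import *
step()
cans('pics/top2.png')"
```

```text
cans [([0.654, -0.195], 271), ([0.644, -0.089], 262), ([0.557, -0.196], 269), ([0.548, -0.137], 279), ([0.443, -0.094], 277), ([0.445, -0.199], 298)] pick [ 0.445 -0.199] 0.055 1.57
width 55.4 dF -3.02 grip 29.997480511665344
blocked 0.07845215278603501 3.972324577654615
{'w': 1, 'e': 0} 20.7667
```

View pics/top2.png

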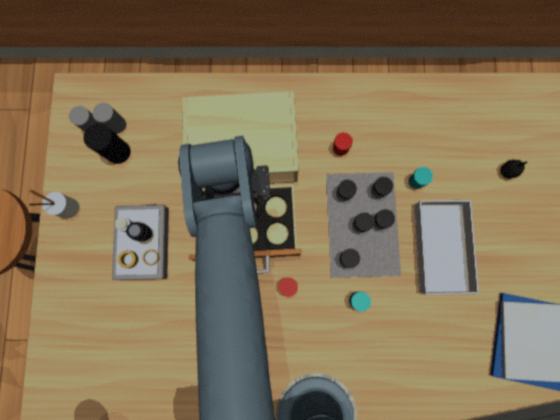

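```bash
python3 -c "
from h import *
p,P,k=cloud('top');C=inchest(P);m=(abs(C[...,1])<.05)&(C[...,0]>-.14)&(C[...,0]<-.02)&(C[...,2]>.085)&(C[...,2]<.11)
print(np.nanmedian(C[m],0),m.sum())
step();step()"
```

```text
[nan nan nan] 0
cans [([0.653, -0.196], 262), ([0.644, -0.089], 263), ([0.557, -0.196], 266), ([0.548, -0.137], 280), ([0.443, -0.094], 273)] pick [ 0.443 -0.094] 0.055 1.57
width 55.5 dF -1.05 grip 29.999826550483704
down 0.06081084028284348 0.2733978921070249
{'w': 1, 'e': 1} 30.6917
cans [([0.653, -0.195], 270), ([0.644, -0.089], 257), ([0.557, -0.196], 270), ([0.548, -0.137], 276)] pick [ 0.548 -0.137] 0.055 1.57
width 55.4 dF 0.06 grip 29.9997541308403
down 0.06079277171239267 -0.7115462861304795
{'w': 1, 'e': 2} 40.1167
  return np.nanmean(a, axis, out=out, keepdims=keepdims)
```

```bash
python3 -c "
from h import *
p,P,k=cloud('top','pics/top3.png');C=inchest(P);m=(abs(C[...,1])<.05)&(C[...,0]>-.14)&(C[...,0]<-.02)&(C[...,2]>.08)&(C[...,2]<.12)
print(np.nanmedian(C[m],0),m.sum())
step();step()"
```

```text
[-0.08197759 -0.00025103  0.09364073] 298
cans [([0.653, -0.196], 263), ([0.644, -0.089], 261), ([0.557, -0.196], 269)] pick [ 0.644 -0.089] 0.055 1.57
width 55.6 dF -0.3 grip 29.999699592590332
down 0.06078234799562747 1.1370534561776964
{'w': 1, 'e': 3} 49.925
cans [([0.653, -0.195], 263), ([0.557, -0.198], 284)] pick [ 0.557 -0.198] 0.055 2.09
width 55.5 dF -2.16 grip 29.99932587146759
blocked 0.07847378292568315 2.954161831620436
{'w': 2, 'e': 3} 59.0167
```

View pics/top3.png

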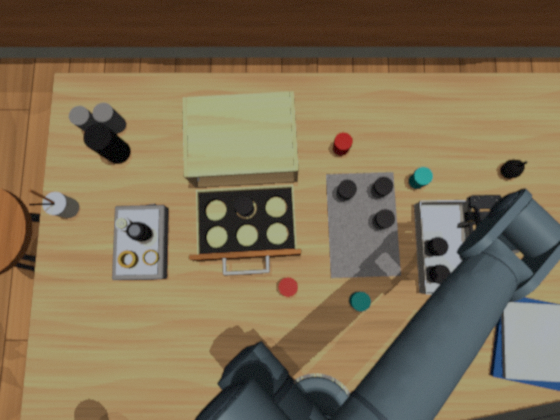

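Can 1 is seated in well4 (top at 0.094, at (245,207)) and two empties stand in the bin at (437,246) and (438,273).

```bash
python3 -c "
from h import *
step()
go([.45,-.30,.35],np.pi/2)
p,P,k=cloud('top','pics/top4.png');C=inchest(P);z=P[...,2]
for b,a,c in blobs((abs(C[...,1])<.14)&(C[...,0]>-.2)&(C[...,0]<-.02)&(z>.08)&(z<.12),50): print('drawer',np.nanmedian(C[b],0).round(4),a)
print(cans(),handle_x())"
```

```text
cans [([0.653, -0.195], 269)] pick [ 0.653 -0.195] 0.055 1.57
width 55.4 dF -2.24 grip 29.99804198741913
blocked 0.07866919724407441 3.4714522379280464
{'w': 3, 'e': 3} 69.2417
drawer [-0.0807 -0.0892  0.0934] 301
drawer [-0.0811  0.0001  0.0934] 301
drawer [-0.0811  0.0892  0.0931] 307
[] (np.float64(-0.27018457709353294), np.float64(0.10408476448316883), 133, np.float64(-0.2750803025403819), np.float64(-0.05325141202548977))
```

View pics/top4.png

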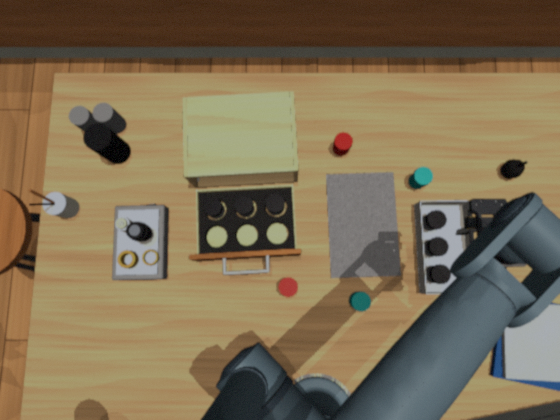

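All three loaded canisters are seated in the rear row (245±30, 207), the three empties stand in the bin, and the mat is clear. Next I shut the drawer.

```bash
python3 - <<'E'
from h import *
hx=-.2705; p=fromchest(hx,0)
go([*fromchest(-.3,-.15),.3],CY+np.pi/2); go([*p,.22],CY+np.pi/2); manip.command_gripper(.37)
print(lin([*p,.098],.1,force_limit=15))
manip.command_gripper(0); print("w",manip.current_width()*94)
print(lin([*fromchest(-.08,0),.098],.07,force_limit=20))
r=lin([*fromchest(-.048,0),.098],.03,force_limit=18)
print(r,inchest(np.array(manip.current_tool_pos())),manip.current_contact_force())
manip.command_gripper(.3); t=manip.current_tool_pos(); lin([t[0],t[1],.25],.15)
go([.40,-.1,.35],CY+np.pi/2); go([.45,-.30,.35],np.pi/2)
print(handle_x(),manip.current_time_s()); cloud('top','pics/top5.png'); cloud('side','pics/side5.png')
E
```

```text
False
w 9.213002471469732
False
True [-0.05532001  0.00040385  0.09828435] [-1.61690837 -0.12089921  3.88702171]
(np.float64(-0.056904360383277605), np.float64(0.10335448184824259), 127, np.float64(-0.060844948713108485), np.float64(-0.01007415211061378)) 84.0
```

View pics/top5.png

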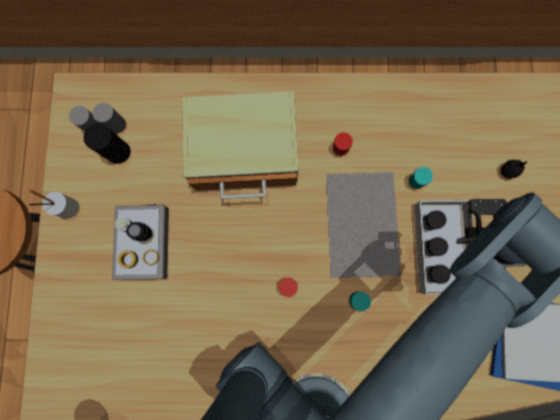

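The handle sits at −0.056, so the travel is 0.215, which matches the full stroke. I'll give the bar a short confirming push with closed fingers and then hand in.

```bash
python3 - <<'E'
from h import *
go([*fromchest(-.12,-.05),.3],CY+np.pi/2); manip.command_gripper(0)
go([*fromchest(-.11,0),.2],CY+np.pi/2); lin([*fromchest(-.11,0),.098],.12,force_limit=15)
r=lin([*fromchest(-.05,0),.098],.03,force_limit=14); t=inchest(np.array(manip.current_tool_pos())); print(r,t)
lin([*fromchest(-.11,0),.098],.1); lin([*fromchest(-.11,0),.3],.2); go([.45,-.30,.35],np.pi/2)
print([handle_x()[0].round(4) for _ in range(3)],manip.current_contact_force(),manip.current_time_s())
print(manip.close_job())
E
```

```text
True [-7.27553219e-02 -4.39631016e-05  9.73873102e-02]
[np.float64(-0.057), np.float64(-0.057), np.float64(-0.0568)] [0.11660376 0.15509348 0.5456111 ] 92.925
the job is handed in; nothing more can be done
None
```

The job is handed in at 93 s: the three loaded canisters stand in the rear-row wells, the three empties stand in the bin, and the drawer is pushed shut to its stop.

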